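Lock the jar stand at the front and unscrew the lid

TASK

The square jam jar stands in a swing stand that is parked at its back station: lift the red sprung pin knob, swing the holder anticlockwise to the front station (the green-ringed hole) and let the pin drop fully home there, so that the stand braces the jar. Then unscrew the tight yellow lid anticlockwise, stop turning when its threads come free, and lift it straight off without pulling the jar out of its socket. Finish while still holding the lid, level and centred about 2 cm above the jar's mouth, with the stand still locked and the mould, bowl and egg separator left where they are.

Things in the scene. Friction and masses are not known exactly. Their poses are not given: they have to be found in the camera images.
- stand: Fixed grey round base of the jar stand, 284 mm across, 16 mm high, flat on the shelf. Origin: centre of its underside, on the holder's upright pivot axis. In its frame (x forward, y left at yaw 0) two pin holes lie 118 mm from the axis: back station (white ring) at -120 degrees, front station (green ring) at -50 degrees, anticlockwise from its x axis. Place and yaw vary.
- holder (a joint): Angle (rad) of the steel disc, 202 mm across, top 28 mm above the shelf, turning on the base about its upright axis: 0 at the back station (start), grows anticlockwise from above, 1.222 (70 degrees) at the front station; stops at -0.03 and 1.36. Takes 0.1 N m once the pin is out. Carries the knob 118 mm from the axis and, opposite, a square wooden socket with the jar, 55 mm from the axis.
- pin (a joint): Lift (m) of the sprung upright pin in the holder: 0 fully home in a hole, 0.010 or more clear of it (the holder can turn; between the holes it rides on the base at 0.009), 0.020 upper stop. The spring pushes it down with 5 N at 0, 9 N at full lift. Pin 8 mm thick, round tip; holes 12.5 mm wide: it drops in if let go within about 3 mm.
- knob (a point): Centre of the red round knob on top of the pin, 24 mm across, 26 mm tall; with the pin home 75 mm above the shelf. Below it an 8 mm shaft, then the dark housing, 26 mm across, its top 45 mm above the shelf. It can be gripped across from above, lifted, and swung along its arc about the stand's axis.
- jar_mouth (a point): Centre of the jar's mouth: top of its orange seal with the lid off. 104 mm above the jar's underside, 132 mm above the shelf (under the lid at first). z up. Glass jar, 62 mm square body 62 mm tall with red contents, then a round neck 36 mm across; loose, 0.4 kg, its foot in a 17 mm deep square socket that keeps it from turning (2 degrees of play).
- jar: The same jar; origin at the centre of its underside, 28 mm above the shelf when it stands in the socket.
- lid_centre (a point): Centre (half-way up) of the yellow round screw lid, 56 mm across, 28 mm tall, ribbed, black mark on its top along its own x axis. Screwed on: centre 120 mm above the shelf, lower rim 16 mm above the jar's shoulders. Once free, its rim is clear of the mouth when this centre is more than 14 mm above point jar_mouth.
- lid: The same lid, 70 g; origin at the centre of its lower rim. Right-hand thread: free after 47 to 57 degrees of anticlockwise turn relative to the jar, rising about 2 mm; a stop comes at 87 to 100 degrees; between these it lifts straight off. The seal presses it up with about 20 N; turning takes some 0.5 to 0.9 N m, so grip it firmly. Pulled up before it is free, it lifts the jar.
- mould_centre (a point): Bystander: centre (30 mm up) of the green silicone loaf mould, 210 x 100 x 60 mm and a small tab at each end.
- bowl_centre (a point): Bystander: centre (30 mm up) of the clear glass bowl, 120 mm across, 60 mm tall.
- separator_centre (a point): Bystander: centre (11 mm up) of the dish of the white plastic egg separator, 76 mm across, 22 mm tall, with a flat handle and a blue clip.

How it is judged (in metres and radians):
On the way, in this order (a step that is already met when the one before it is completed fails the run):
1. the pin is lifted clear and the holder is swung away from the back station (value of joint pin above 0.007 m and value of joint holder above 0.3 rad), for 0.1 s.
2. the holder is at the front station with the pin fully home, let go, and the lid still screwed on (value of joint holder between 1.17 and 1.27 rad and value of joint pin below 0.003 m and contact force between the fingers and holder below 0.1 N and z of lid_centre in the frame of jar_mouth below -0.005 m), for 0.2 s.
3. the lid is unscrewed and held clear above the mouth (z of lid_centre in the frame of jar_mouth between 0.0155 and 0.06 m and horizontal distance between lid_centre and jar_mouth below 0.015 m and contact force between lid and jar below 0.05 N and contact force between the fingers and lid above 1 N), for 0.2 s.
At the end, for the whole second after the job is handed in: Holder at 1.222 +/- 0.05 rad, pin home within 3 mm; jar upright and down in its socket within 4 mm; lid gripped, still, level within 0.15 rad, not touching the jar, over the mouth within 15 mm sideways, its rim 1.5 to 46 mm above the mouth (all of step 3 and value of joint holder between 1.17 and 1.27 rad and value of joint pin below 0.003 m and angle between lid's own z axis and vertical below 0.15 rad and linear speed of lid below 0.03 m/s and z of jar in the frame of stand below 0.032 m and angle between jar's own z axis and vertical below 0.06 rad); the arm keeps its last pose, push and grip.
It fails at once if the jar is pulled up out of its socket (more than 10 mm) (z of jar in the frame of stand above 0.038 m).
It fails at once if the loaf mould is pushed more than 30 mm (distance of mould_centre from where it was at the start of the episode above 0.03 m).
It fails at once if the glass bowl is pushed more than 30 mm (distance of bowl_centre from where it was at the start of the episode above 0.03 m).
It fails at once if the egg separator is pushed more than 30 mm (distance of separator_centre from where it was at the start of the episode above 0.03 m).
It also fails if it takes over 54 s, if anything falls off the work surface, if the arm or the gripper's body presses on something with over 40 N, if the wrist force passes 120 N, or if a joint passes its speed limit or range.

ROBOT

A 6-joint arm with a two-finger parallel gripper is mounted at the origin on the work surface. World frame = base frame: x ahead of the robot, y to its left, z up, the work surface at z = 0. Lengths are in mm, angles in rad, forces in N, time in s.
With the tool pointing down it reaches from about 325 to 1000 mm from the base axis. Payload 5.1 kg.
Tool frame: the origin (TCP) lies at the very end of the fingers, on their centre line; the grasp point (between the pads) lies 19 mm behind it; z points along the fingers, y is the direction in which the jaws open and shut (so a half turn about z gives the same grasp; the last joint's range is limited). The gripper opens to 85 mm and grips with 20 to 120 N. Pads are 22 mm wide; open, the fingers measure 114 mm over their backs; the gripper's body (76 mm by 85 mm) begins 54 mm behind the grasp point. The pads swing forward as they close: fully open they stand 13 mm farther back than shut.
Start: joints at [1.122, 0.124, 1.65, -0, 1.367, -0.083], TCP at [232.523, 606.974, 231.322] pointing down, gripper open.
Joint ranges: [-2.61, 2.61], [-1.02, 2.33], [0.03, 2.71], [-1.35, 4.49], [0.32, 2.68], [-2.91, 2.91]. Speed limits (rad/s): [2.57, 2.57, 3.14, 3.14, 3.14, 3.14].

INTERFACE

Orientations are given as a unit quaternion [x, y, z, w].
In Python, from rig import r gives the robot as it stands.
- The arm moves only by the shell command python3 -m crank 'ROWS' [FORCE]. ROWS is JSON, one flat list of numbers, 5 for each row, row after row: the opening, from -1 (shut) to 1 (fully open), then the shift along the tool's x, y, z in units of 0.04 m (1.0 is 0.04 m), then the turn about the tool's z in units of 6 degrees (1.0 is 6 degrees). A call has exactly 8 rows; each row shifts and turns the commanded pose from where the row before left it, along the tool's axes as they then stand; what a row does not reach is not made up. A row lasts 1/8 s, in which the tool goes at most 62.5 mm and 10.7 degrees, less where a joint would pass 70% of its speed; a pose out of reach is approached as far as the arm can. A call with a number of a shift or a turn outside -1 to 1 is refused whole. A call with a gripper value outside its range is refused whole. The fingers move at their own pace and stop on an object; FORCE is the grip in N (left out, the last holds). Time passes only in rows, so rows that do not move let the fingers close, or fill a call up. It gives the time, the measured TCP pose, the force and the opening at its end, in the units of the state.
- r.get_state(): the state, without advancing time (a new reading comes with each control period).
- r.read_camera(name): name is "scene" or "top"; returns a dict with "color" (384x512x3 uint8, red, green, blue), "vertical_fov" (degrees; the focal length in pixels is half the picture's height over the tangent of half this angle, whatever the lens; pixels are square), "cx", "cy" (the principal point, pixels), "rvec" (rotation vector, rad) and "tvec" (3), from world to camera coordinates, as OpenCV has them. Camera axes: x right, y down, z forward; pixel columns grow to the right and rows downward; lengths in mm; the calibration is good to about 2 mm. A picture is of the moment at which its call begins. There is no depth.
- r.hand_in(): hands the job in, once; it reports no verdict.
The state is a dict: "clock": time; "joint_positions": joint angles; "dq": joint speeds; "effort": joint torques, N m; "ee_pos": TCP position; "ee_rot": TCP orientation; "ft_force": force on the tool from outside, world axes, zero at the start; "wrist_torque": the same for the moment, N m; "grip_width": finger opening in mm.
Only numpy, scipy, OpenCV 4.12 (cv2) and the standard library are available. Lean on these libraries where they do the work, as an engineer would, in place of code of your own. Each camera call takes 0.05 s, during which the arm holds its last target. There are 200 camera calls.

## Working session

There is one attempt and no reset: what is moved stays moved. The work goes in short steps, Python scripts to look and compute and a shell command to move; the robot and the scene stay as the last step left them, time stands still between calls to the robot, and variables do not carry over. Pictures are saved under pics/ and viewed, about 8 in all and at most 12, crops included, and the job is handed in when it is done.

```bash
mkdir -p pics; cat > h.py <<'E'
import numpy as np,cv2
from rig import r
def cam(n):
    d=r.read_camera(n); d['color']=np.array(d['color'],np.uint8)
    f=192/np.tan(np.radians(d['vertical_fov'])/2)
    d['K']=np.array([[f,0,d['cx']],[0,f,d['cy']],[0,0,1.]])
    d['rvec']=np.array(d['rvec'],float);d['tvec']=np.array(d['tvec'],float)
    d['R']=cv2.Rodrigues(d['rvec'])[0]; return d
def ray(d,u,v,z):
    C=-d['R'].T@d['tvec'].ravel(); w=d['R'].T@np.linalg.inv(d['K'])@[u,v,1]
    return C+w*(z-C[2])/w[2]
def proj(d,p): return cv2.projectPoints(np.array(p,float).reshape(-1,3),d['rvec'],d['tvec'],d['K'],None)[0].reshape(-1,2)
def blobs(d,lo,hi,m=15):
    k=cv2.inRange(cv2.cvtColor(d['color'],cv2.COLOR_RGB2HSV),lo,hi)
    n,l,s,c=cv2.connectedComponentsWithStats(k)
    return [(np.round(c[i],1),s[i].tolist()) for i in range(1,n) if s[i][4]>=m],l
E
python3 - <<'E'
from h import *
print({k:v for k,v in r.get_state().items()})
for n in('scene','top'):
    d=cam(n); print(n,d['K'][0,0],d['cx'],d['cy'],-d['R'].T@d['tvec'].ravel())
    cv2.imwrite(f'pics/{n}0.png',cv2.resize(d['color'][:,:,::-1],(800,600)))
    np.save(f'{n}0.npy',d,allow_pickle=True)
    for nm,lo,hi in(('yellow',(20,120,90),(34,255,255)),('red',(0,150,60),(6,255,255)),('red2',(174,150,60),(180,255,255)),('green',(40,80,50),(85,255,255))):
        print(nm,blobs(d,lo,hi)[0])
E
```

```text
{'clock': 0.0, 'joint_positions': array([ 1.12238834e+00,  1.24528972e-01,  1.65168682e+00,  4.36952855e-05,
        1.36750755e+00, -8.26092335e-02]), 'dq': array([-0.00073659, -0.00036031, -0.0025784 ,  0.00072762, -0.00014945,
       -0.00123634]), 'effort': array([ 1.17712894e-03, -4.23614931e+01, -3.65453482e+01, -4.61150512e-05,
        7.11834349e-03,  4.51599163e-06]), 'ee_pos': array([232.25501469, 606.42822171, 230.02999974]), 'ee_rot': array([ 1.81885605e-01,  9.83319120e-01, -1.02239984e-03, -3.00189749e-04]), 'ft_force': array([-0.80952627,  0.36994185, -0.41208838]), 'wrist_torque': array([0.01100549, 0.02657456, 0.00687673]), 'grip_width': 85.48350567677768}
scene 426.48208755838004 257.63162335852763 190.01397169027874 [1646.66197622  316.4007785   806.21712459]
yellow [(array([450.7,   5.9]), [429, 0, 38, 18, 217]), (array([473. ,  15.5]), [467, 12, 14, 9, 62]), (array([501.6,  27.8]), [486, 23, 26, 10, 60]), (array([35.4, 74. ]), [0, 59, 75, 31, 260]), (array([310.1,  86.7]), [305, 82, 10, 10, 43]), (array([ 41.7, 154.3]), [0, 125, 91, 59, 502]), (array([329.7, 133.
[... 208 characters left out ...]
, 19, 17, 248]), (array([386.8, 231.4]), [380, 228, 14, 8, 81]), (array([  6.9, 260. ]), [0, 253, 17, 17, 129])]
red [(array([248.1, 179.6]), [245, 176, 7, 9, 48])]
red2 []
green [(array([179.2, 182.3]), [150, 159, 58, 48, 1689]), (array([249.5, 218. ]), [246, 216, 8, 5, 36])]
top 356.8281584924883 255.7890293737792 191.03435965920315 [ 438.50851024    5.35646658 1121.35356187]
yellow [(array([380.1, 190.9]), [374, 186, 11, 13, 19]), (array([224., 213.]), [213, 203, 23, 21, 369]), (array([133.2, 215.4]), [128, 210, 12, 12, 113])]
red [(array([283. , 229.4]), [279, 226, 9, 8, 52])]
red2 []
green [(array([362.8, 225.1]), [343, 185, 41, 81, 2402]), (array([265.2, 189.9]), [262, 186, 8, 8, 48])]
```

View pics/top0.png

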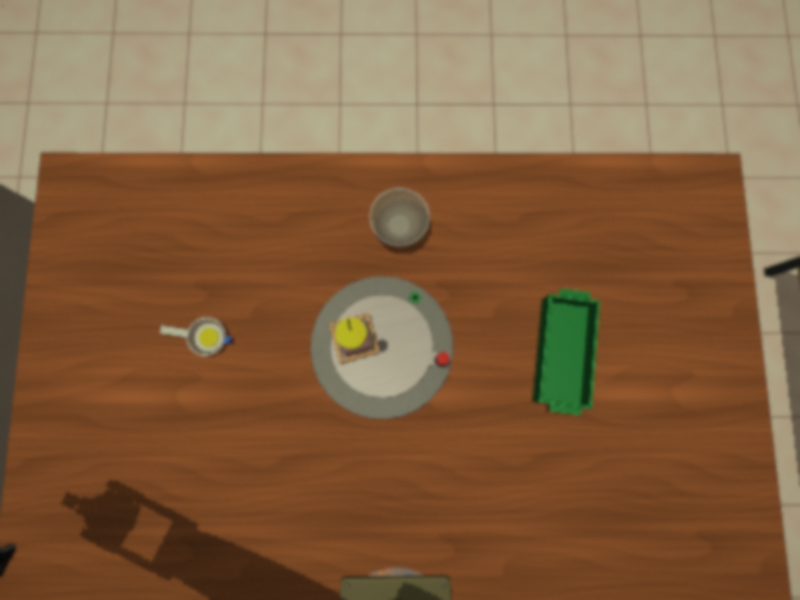

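View pics/scene0.png

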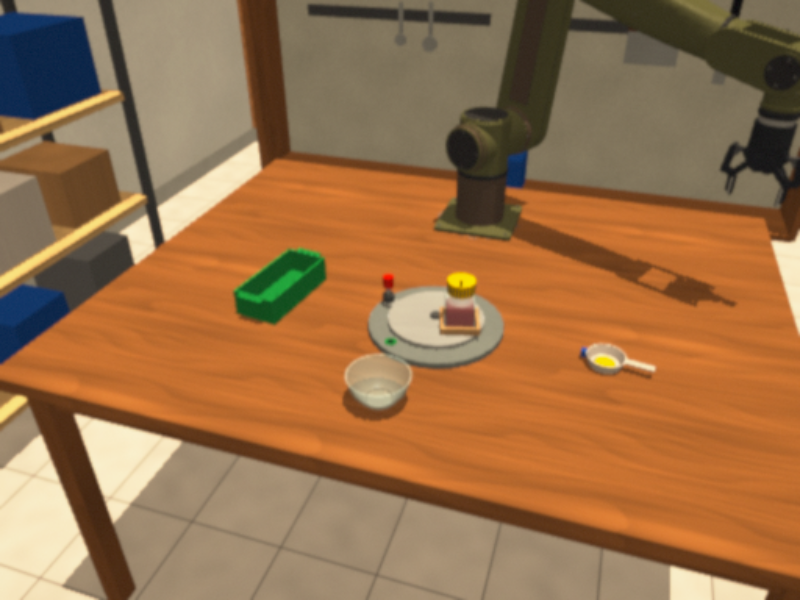

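```bash
python3 - <<'E'
from h import *
t=np.load('top0.npy',allow_pickle=True).item();s=np.load('scene0.npy',allow_pickle=True).item()
def tri(a,b):
    P=[d['K']@np.c_[d['R'],d['tvec'].ravel()] for d in(t,s)]
    X=cv2.triangulatePoints(P[0],P[1],np.array(a,float).reshape(2,1),np.array(b,float).reshape(2,1)).ravel();return X[:3]/X[3]
print('lid top,ray134',ray(t,224,213,134),'tri',tri((224,213),(294.9,181.5)))
print('knob ray',ray(t,283,229.4,86),'tri',tri((283,229.4),(248.1,179.6)), 'sc',ray(s,248.1,179.6,75))
print('green',ray(t,265.2,189.9,16),ray(s,249.5,218,16))
print('t rows',t['R'].round(2).tolist())
E
```

```text
lid top,ray134 [546.60951499  78.61983541 134.        ] tri [547.76660437  79.54171861 123.17732437]
knob ray [503.59196208 -88.84216522  86.        ] tri [504.06547021 -88.95457033  73.89609961] sc [505.70882453 -87.61572468  75.        ]
green [632.04308052 -41.38124696  16.        ] [631.50470164 -40.5234335   16.        ]
t rows [[-0.01, -1.0, 0.01], [-0.99, 0.0, -0.17], [0.17, -0.02, -0.99]]
```

The top view shows the lid at about (224,213) px, the knob at (283,229) and the green hole at (265,190). The scene view shows the same layout, with the bowl beyond the stand. The knob-to-green chord measures 135.9 mm against 135.4 expected. That puts the axis at (534,26), and the lid predicted from it is within 1 mm. The knob is at (504.5,-88.5). I'll travel above it.

```bash
cat >> h.py <<'E'
from scipy.spatial.transform import Rotation as Ro
def to(p,yang=None):
    s=r.get_state(); R=Ro.from_quat(s['ee_rot']).as_matrix(); d=R.T@(np.array(p)-s['ee_pos'])/40
    a=np.degrees(np.arctan2(R[1,1],R[0,1])); out=f"t={s['clock']:.2f} pos={s['ee_pos'].round(1)} yang={a:.1f} w={s['grip_width']:.1f} F={np.round(s['ft_force'],1)} j6={s['joint_positions'][5]:.2f} units={d.round(3)}"
    if yang is not None: out+=f" turn={-(((yang-a)+180)%360-180)/6:.3f}"
    print(out)
E
python3 -m crank '[1,-0.786,-0.862,0,0, 1,-0.786,-0.862,0,0, 1,-0.786,-0.862,0,0, 1,-0.786,-0.862,0,0, 1,-0.786,-0.862,0,0, 1,-0.786,-0.862,0,0, 1,-0.786,-0.862,0,0, 1,-0.786,-0.862,0,0]' 60
python3 -m crank '[1,-0.786,-0.862,0,0, 1,-0.786,-0.862,0,0, 1,-0.786,-0.862,0,0, 1,-0.786,-0.862,0,0, 1,-0.786,-0.862,0,0, 1,-0.786,-0.862,0,0, 1,-0.786,-0.862,0,0, 1,-0.786,-0.862,0,0]'
python3 -m crank '[1,0,0,0,1, 1,0,0,0,1, 1,0,0,0,1, 1,0,0,0,1, 1,0,0,0,1, 1,0,0,0,1, 1,0,0,0,1, 1,0,0,0,1]'
python3 -m crank '[1,0,0,0.2,1, 1,0,0,0.4,1, 1,0,0,0.4,1, 1,0,0,0.4,1, 1,0,0,0.4,1, 1,0,0,0.2,0.9, 1,0,0,0,0, 1,0,0,0,0]'
python3 -c "
from h import *
to((504.5,-88.5,56),-14.6)
for n in('scene','top'):
    d=cam(n); cv2.imwrite(f'pics/{n}1.png',cv2.resize(d['color'][120:260,160:360][:,:,::-1],(800,560)))
    print(n,blobs(d,(0,150,60),(6,255,255))[0])
"
```

```text
clock: 1.1
ee_pos: [368.8, 257.9, 230.9]
ee_rot: [0.182, 0.983, -0.0, -0.0]
ft_force: [0.8, 0.3, 0.1]
grip_width: 85.6
clock: 2.1
ee_pos: [505.0, -89.6, 230.9]
ee_rot: [0.182, 0.983, 0.0, -0.0]
ft_force: [-0.1, 0.3, 0.5]
grip_width: 85.3
clock: 3.1
ee_pos: [504.6, -88.0, 230.8]
ee_rot: [0.568, 0.823, -0.0, -0.0]
ft_force: [0.2, -0.1, -0.7]
grip_width: 85.3
clock: 4.1
ee_pos: [505.1, -88.2, 151.6]
ee_rot: [0.79, 0.614, 0.0, 0.0]
ft_force: [-0.1, -0.5, 0.1]
grip_width: 85.2
t=4.10 pos=[505.1 -88.2 151.6] yang=-14.3 w=85.2 F=[-0.1 -0.5  0.1] j6=-0.03 units=[-0.011 -0.012  2.39 ] turn=0.052
scene [(array([248.1, 179.2]), [245, 175, 7, 10, 57])]
top []
```

```bash
python3 -m crank '[1,0,0,0.4,0, 1,0,0,0.5,0, 1,0,0,0.5,0, 1,0,0,0.5,0, 1,0,0,0.3,0, 1,0,0,0.19,0, 1,0,0,0,0, 1,0,0,0,0]'
python3 -m crank '[-1,0,0,0,0, -1,0,0,0,0, -1,0,0,0,0, -1,0,0,0,0, -1,0,0,0,0, -1,0,0,0,0, -1,0,0,0,0, -1,0,0,0,0]'
python3 -c "
from h import *
to((504.5,-88.5,56),-14.6)
d=cam('scene'); cv2.imwrite('pics/s2.png',cv2.resize(d['color'][140:240,190:340][:,:,::-1],(780,520)))
"
```

```text
clock: 5.2
ee_pos: [505.5, -88.3, 56.4]
ee_rot: [0.79, 0.613, 0.0, 0.001]
ft_force: [-0.0, 0.7, 0.0]
grip_width: 85.8
clock: 6.2
ee_pos: [505.2, -88.2, 56.1]
ee_rot: [0.79, 0.613, 0.0, 0.0]
ft_force: [-1.5, 1.0, 6.2]
grip_width: 22.1
t=6.20 pos=[505.2 -88.2  56.1] yang=-14.4 w=22.1 F=[-1.5  1.   6.2] j6=-0.03 units=[-0.011 -0.014  0.002] turn=0.041
```

View pics/s2.png

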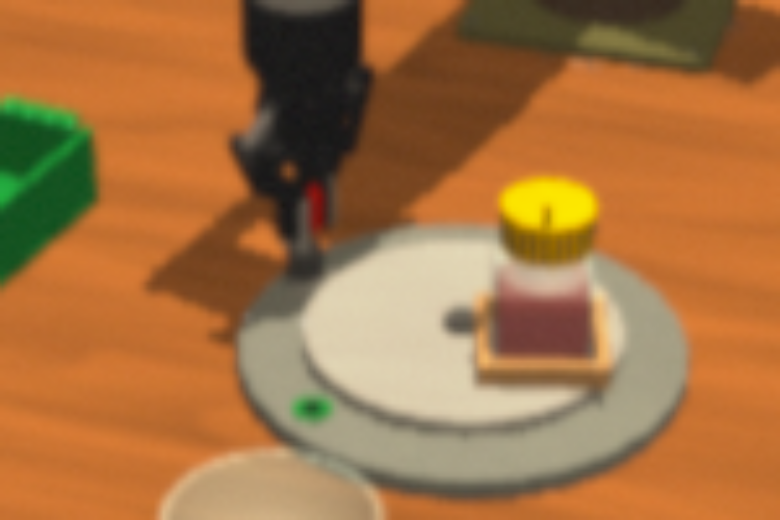

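The fingers hold the knob at a width of 22 mm. Next I lift it 15 mm and start the swing.

```bash
python3 -m crank '[-1,0,0,-0.1,0, -1,0,0,-0.1,0, -1,0,0,-0.1,0, -1,0,0,-0.075,0, -1,0,0,0,0, -1,0,0,0,0, -1,0,0,0,0, -1,0,0,0,0]' 80
python3 -m crank '[-1,0.015,0.3,0,-0.9722, -1,0.015,0.3,0,-0.9722, -1,0.015,0.3,0,-0.9722, -1,0.015,0.3,0,-0.9722, -1,0,0,0,0, -1,0,0,0,0, -1,0,0,0,0, -1,0,0,0,0]'
python3 -c "
from h import *
to((504.5,-88.5,71),8.7)
d=cam('scene');print(blobs(d,(20,120,90),(34,255,255))[0])
cv2.imwrite('pics/s3.png',cv2.resize(d['color'][140:240,190:340][:,:,::-1],(780,520)))
d=cam('top');b=[x for x in blobs(d,(20,120,90),(34,255,255))[0] if x[1][4]>200];print(b)
"
```

```text
clock: 7.25
ee_pos: [504.5, -88.0, 70.4]
ee_rot: [0.79, 0.613, -0.0, -0.0]
ft_force: [-0.2, 0.7, -7.9]
grip_width: 21.9
clock: 8.25
ee_pos: [552.2, -90.2, 70.6]
ee_rot: [0.65, 0.76, -0.0, -0.0]
ft_force: [-0.6, 2.2, -8.2]
grip_width: 21.9
t=8.25 pos=[552.2 -90.2  70.6] yang=8.9 w=21.9 F=[-0.6  2.2 -8.2] j6=-0.41 units=[ 0.228 -1.171 -0.008] turn=0.040
[(array([280.6,  27.1]), [254, 0, 56, 61, 1340]), (array([291.8,  36.6]), [271, 0, 46, 68, 258]), (array([35.8, 73.8]), [0, 59, 76, 32, 284]), (array([245.5,  90.9]), [221, 64, 54, 45, 583]), (array([237.5,  77. ]), [229, 66, 19, 23, 51]), (array([ 42. , 154.1]), [0, 125, 91, 59, 535]), (array([327.6, 133.9]), [323, 131, 10, 7, 56]), (array([165.6, 172.6]), [152, 162, 28, 22, 30]), (array([297., 178.]), [288, 171, 19, 16, 241]), (array([386.8, 231.4]), [380, 228, 14, 8, 81]), (array([  7. , 259.8]), [0, 253, 17, 17, 102])]
[(array([223.8, 220.9]), [213, 210, 22, 22, 374])]
```

View pics/s3.png

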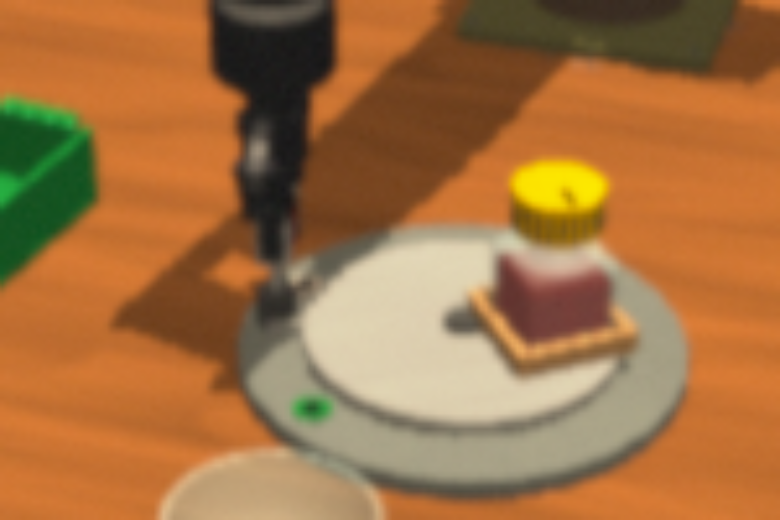

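The picture shows the holder turned about 23°, with the jar swung along and the knob in the gripper. I'll do the other 8 rows.

```bash
python3 -m crank '[-1,0.015,0.3,0,-0.9722, -1,0.015,0.3,0,-0.9722, -1,0.015,0.3,0,-0.9722, -1,0.015,0.3,0,-0.9722, -1,0.015,0.3,0,-0.9722, -1,0.015,0.3,0,-0.9722, -1,0.015,0.3,0,-0.9722, -1,0.015,0.3,0,-0.9722]'
python3 -m crank '[-1,0,0,0,0, -1,0,0,0,0, -1,0,0,0,0, -1,0,0,0,0, -1,0,0,0,0, -1,0,0,0,0, -1,0,0,0,0, -1,0,0,0,0]'
python3 -c "
from h import *
to((631.8,-41,71),55.4)
d=cam('top');b=[x for x in blobs(d,(20,120,90),(34,255,255))[0] if x[1][4]>200];print(b)
for x in b:
  p=ray(d,*x[0],134); print(p, np.degrees(np.arctan2(p[1]-25.9,p[0]-534.3))-75.4, np.hypot(p[1]-25.9,p[0]-534.3))
"
```

```text
clock: 9.35
ee_pos: [630.3, -40.2, 69.6]
ee_rot: [0.294, 0.956, -0.0, -0.002]
ft_force: [-4.3, 1.1, -7.8]
grip_width: 22.1
clock: 10.35
ee_pos: [630.2, -40.4, 69.9]
ee_rot: [0.296, 0.955, -0.0, -0.002]
ft_force: [-4.3, 2.5, -8.0]
grip_width: 21.9
t=10.35 pos=[630.2 -40.4  69.9] yang=55.5 w=21.9 F=[-4.3  2.5 -8. ] j6=-1.12 units=[-0.041  0.01  -0.028] turn=0.020
[(array([229.5, 233. ]), [221, 223, 18, 23, 275])]
[491.3435839   62.97084162 134.        ] 63.80622383764492 56.740646652728365
```

```bash
python3 -m crank '[-1,0,0,0.1,0, -1,0,0,0.1,0, -1,0,0,0.1,0, -1,0,0,0.06,0, -1,0,0,0,0, -1,0,0,0,0, -1,0,0,0,0, -1,0,0,0,0]' 40
python3 -c "
from h import *
to((631.8,-41,56),55.4)"
```

```text
clock: 11.4
ee_pos: [630.3, -40.4, 56.3]
ee_rot: [0.296, 0.955, -0.0, -0.002]
ft_force: [-5.7, 2.9, -4.2]
grip_width: 22.2
t=11.40 pos=[630.3 -40.4  56.3] yang=55.5 w=22.2 F=[-5.7  2.9 -4.2] j6=-1.12 units=[-0.04   0.009  0.007] turn=0.022
```

```bash
python3 -m crank '[0.2,0,0,0,0, 0.4,0,0,0,0, 1,0,0,0,0, 1,0,0,0,0, 1,0,0,0,0, 1,0,0,0,0, 1,0,0,0,0, 1,0,0,0,0]'
python3 -m crank '[1,0,0,-0.3,0, 1,0,0,-0.6,0, 1,0,0,-0.6,0, 1,0,0,-0.6,0, 1,0,0,-0.6,0, 1,0,0,-0.3,0, 1,0,0,0,0, 1,0,0,0,0]'
python3 -c "
from h import *
to((489,57.1,180),55.4)
d=cam('scene');print(blobs(d,(0,150,60),(6,255,255))[0])
h=[x[0] for x in blobs(d,(0,150,60),(6,255,255))[0] if x[1][4]>30]
print('home knob px',proj(d,[(631.2,-40.8,75)]),'lifted9',proj(d,[(631.2,-40.8,84)]))
cv2.imwrite('pics/s4.png',cv2.resize(d['color'][120:240,190:340][:,:,::-1],(750,600)))
d=cam('top');b=[x for x in blobs(d,(20,120,90),(34,255,255))[0] if x[1][4]>200];print(b)
for x in b:
  p=ray(d,*x[0],134); print(p, np.degrees(np.arctan2(p[1]-25.9,p[0]-534.3))-75.4, np.hypot(p[1]-25.9,p[0]-534.3))
"
```

```text
clock: 12.4
ee_pos: [631.7, -40.5, 56.2]
ee_rot: [0.295, 0.955, -0.0, -0.0]
ft_force: [0.4, 0.2, 0.2]
grip_width: 85.3
clock: 13.4
ee_pos: [631.1, -40.4, 175.2]
ee_rot: [0.295, 0.955, -0.0, -0.001]
ft_force: [0.6, 0.6, -0.0]
grip_width: 85.5
t=13.40 pos=[631.1 -40.4 175.2] yang=55.6 w=85.5 F=[ 0.6  0.6 -0. ] j6=-1.12 units=[ 4.309  0.007 -0.114] turn=0.040
[(array([249.6, 202.5]), [247, 198, 7, 10, 59])]
home knob px [[249.20852806 202.30104665]] lifted9 [[249.17100904 199.8498334 ]]
[(array([228.8, 232.9]), [221, 223, 17, 22, 247])]
[491.6255297   64.89553726 134.        ] 62.179220226691 57.807978179883875
```

View pics/s4.png

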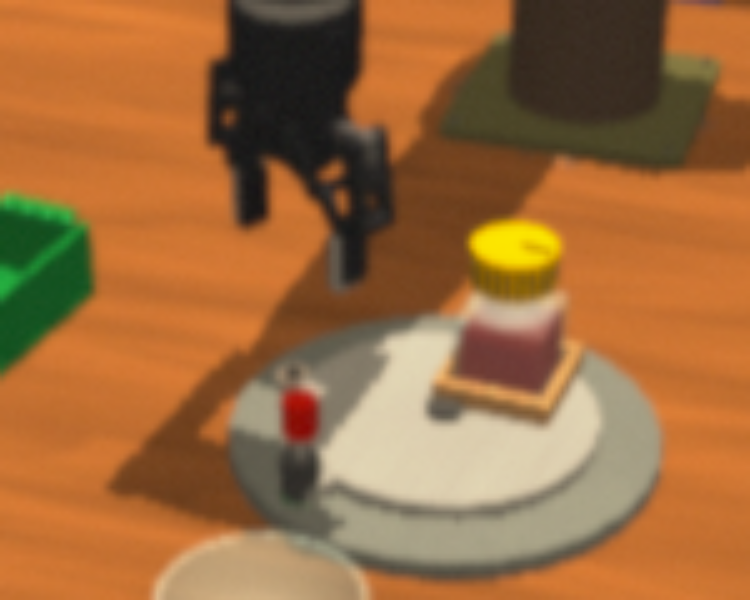

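The pin is home: the knob is at pixel row 202.5, against 202.3 predicted for home and 199.8 if it were riding on the base. I'll move over the lid.

```bash
python3 -m crank '[1,0.3,0,-0.3,0, 1,0.8,0,0,0, 1,0.9,0,0,0, 1,0.9,0,0,0, 1,0.9,0,0,0, 1,0.5,0,0,0, 1,0,0,0,0, 1,0,0,0,0]'
python3 -c "
from h import *
to((489,57.1,101),55.4)
d=cam('scene');B,l=blobs(d,(20,120,90),(34,255,255))
for x in B:
  if abs(x[0][0]-292)<40 and 140<x[0][1]<210: print(x, ray(d,*x[0],122))
print('expected lid px c',proj(d,[(489,57.1,120),(489,57.1,134)]))
cv2.imwrite('pics/s5.png',cv2.resize(d['color'][120:240,190:340][:,:,::-1],(750,600)))
"
```

```text
clock: 14.5
ee_pos: [490.4, 56.3, 188.8]
ee_rot: [0.295, 0.955, 0.0, 0.001]
ft_force: [0.1, -0.7, 0.5]
grip_width: 85.4
t=14.50 pos=[490.4  56.3 188.8] yang=55.6 w=85.4 F=[ 0.1 -0.7  0.5] j6=-0.97 units=[ 0.043 -0.004  2.194] turn=0.039
(array([317.5, 147.6]), [309, 144, 19, 8, 105]) [297.92192765 100.57948345 122.        ]
(array([292.6, 171.4]), [284, 165, 18, 15, 220]) [487.69875174  57.46354898 122.        ]
expected lid px c [[292.36471817 172.1182743 ]
 [292.5484944  168.31078498]]
```

View pics/s5.png

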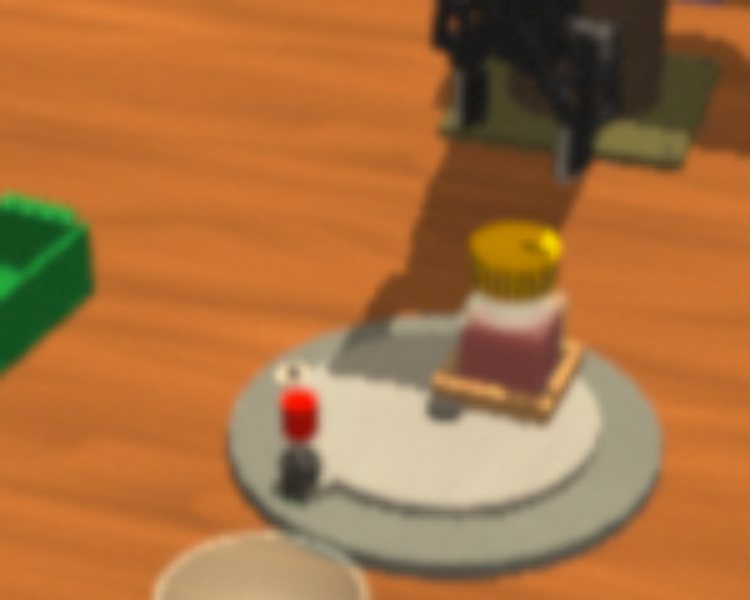

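The lid is where it was expected, within about 1 mm. I'll descend, grip it, and turn in stages.

```bash
python3 -m crank '[1,0.04,0,0.3,0, 1,0,0,0.4,0, 1,0,0,0.4,0, 1,0,0,0.4,0, 1,0,0,0.4,0, 1,0,0,0.29,0, 1,0,0,0,0, 1,0,0,0,0]'
python3 -m crank '[-1,0,0,0,0, -1,0,0,0,0, -1,0,0,0,0, -1,0,0,0,0, -1,0,0,0,0, -1,0,0,0,0, -1,0,0,0,0, -1,0,0,0,0]' 110
python3 -c "
from h import *
to((489,57.1,101),55.4); print(r.get_state()['wrist_torque'])"
```

```text
clock: 15.55
ee_pos: [488.9, 57.5, 101.3]
ee_rot: [0.295, 0.955, 0.0, 0.0]
ft_force: [-0.1, 0.4, 0.7]
grip_width: 85.3
clock: 16.55
ee_pos: [489.1, 57.4, 101.9]
ee_rot: [0.295, 0.955, 0.0, 0.001]
ft_force: [-1.1, -1.1, 5.4]
grip_width: 53.7
t=16.55 pos=[489.1  57.4 101.9] yang=55.7 w=53.7 F=[-1.1 -1.1  5.4] j6=-0.96 units=[-0.002 -0.009  0.022] turn=0.042
[0.05062497 0.20425326 0.12480603]
```

```bash
python3 -m crank '[-1,0,0,-0.006,-0.8, -1,0,0,-0.006,-0.8, -1,0,0,-0.006,-0.8, -1,0,0,-0.006,-0.8, -1,0,0,-0.006,-0.8, -1,0,0,-0.006,-0.8, -1,0,0,-0.006,-0.8, -1,0,0,-0.006,-0.8]'
python3 -c "
from h import *
to((489,57.1,101),55.4); print(r.get_state()['wrist_torque'])
d=cam('scene')
cv2.imwrite('pics/s6.png',cv2.resize(d['color'][120:240,190:340][:,:,::-1],(750,600)))
print(blobs(d,(0,150,60),(6,255,255))[0])"
```

```text
clock: 17.55
ee_pos: [487.8, 57.4, 102.9]
ee_rot: [-0.036, 0.999, 0.0, -0.001]
ft_force: [-4.6, -2.2, 4.8]
grip_width: 54.0
t=17.55 pos=[487.8  57.4 102.9] yang=94.1 w=54.0 F=[-4.6 -2.2  4.8] j6=-1.64 units=[-0.03  -0.01   0.048] turn=6.457
[-0.0486314   0.75821456 -0.24942438]
[(array([249.5, 202.6]), [246, 198, 8, 11, 59])]
```

View pics/s6.png

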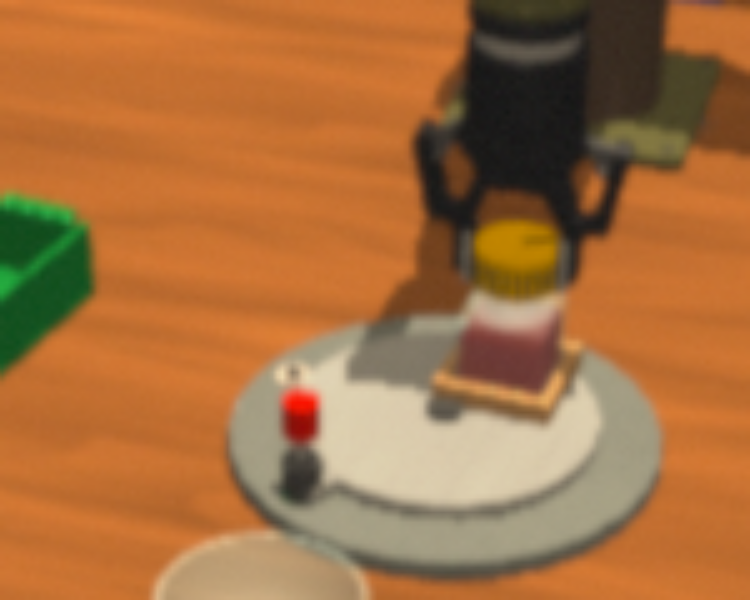

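The mark has turned anticlockwise with the tool, by roughly 30–40°. The jar and the pin haven't moved. I'll continue, measuring the mark angle.

```bash
cat >> h.py <<'E'
def mark(d,z,c=(489,57.1)):
    # rectified patch of the lid top plane (0.25 mm/px): rows=x, cols=y
    g=[(c[0]+a,c[1]+b,z) for a,b in((-30,-30),(-30,30),(30,30),(30,-30))]
    H=cv2.getPerspectiveTransform(np.float32(proj(d,g)),np.float32([(0,0),(240,0),(240,240),(0,240)]))
    k=cv2.warpPerspective(d['color'],H,(240,240),flags=cv2.INTER_LINEAR).max(2).astype(float)
    Y,X=np.mgrid[:240,:240]; x=(Y-120)/4;y=(X-120)/4; m=np.hypot(x,y)<20
    w=np.clip(0.8*np.median(k[m])-k,0,None)*m; w/=w.sum()+1e-9
    return np.degrees(np.arctan2((w*y).sum(),(w*x).sum())), (w*x).sum(),(w*y).sum()
E
python3 -c "
from h import *
print(mark(cam('scene'),135.5))"
python3 -m crank '[-1,0,0,-0.006,-0.8, -1,0,0,-0.006,-0.8, -1,0,0,-0.006,-0.8, -1,0,0,-0.006,-0.8, -1,0,0,-0.006,-0.8, -1,0,0,-0.006,-0.8, -1,0,0,0,0, -1,0,0,0,0]'
python3 -c "
from h import *
to((489,57.1,101),55.4); print(r.get_state()['wrist_torque'])
d=cam('scene');print(mark(d,136))
s=np.load('scene0.npy',allow_pickle=True).item();print('start',mark(s,134,(547.8,79.5)))
cv2.imwrite('pics/s7.png',cv2.resize(d['color'][120:240,190:340][:,:,::-1],(750,600)))"
```

```text
(np.float64(0.0), np.float64(0.0), np.float64(0.0))
clock: 18.65
ee_pos: [488.7, 57.5, 104.2]
ee_rot: [-0.282, 0.959, -0.0, 0.0]
ft_force: [0.3, -1.0, 1.8]
grip_width: 54.3
t=18.65 pos=[488.7  57.5 104.2] yang=122.8 w=54.3 F=[ 0.3 -1.   1.8] j6=-2.13 units=[-0.001 -0.012  0.08 ] turn=11.226
[-0.00065906 -0.09748217 -0.00411352]
(np.float64(143.33935092194923), np.float64(-12.301943699725559), np.float64(9.156449783455788))
start (np.float64(11.591644931014677), np.float64(15.044365455500255), np.float64(3.0858785325604554))
```

View pics/s7.png

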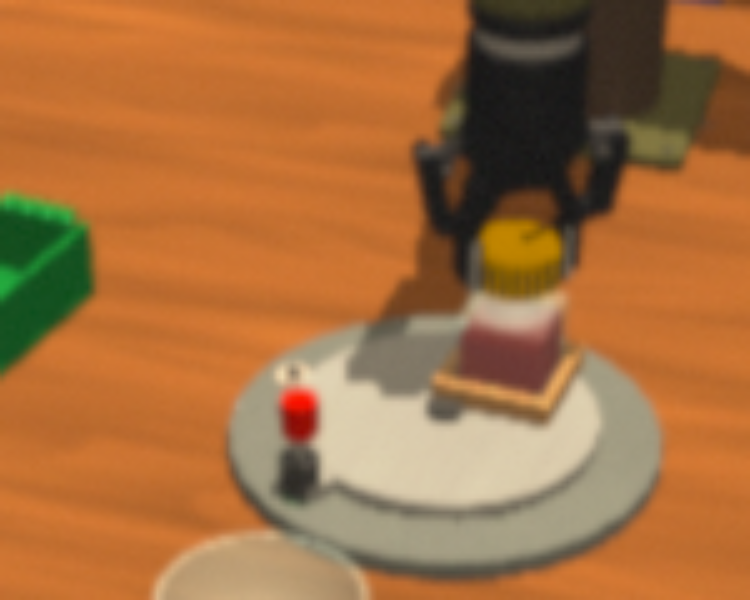

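The mark has turned 62° (tool 67°), and wrist torque and force have dropped to about zero, so the threads look free. I'll add 7° for margin, then do a 4 mm test lift.

```bash
python3 -m crank '[-1,0,0,0,-0.6, -1,0,0,0,-0.6, -1,0,0,0,0, -1,0,0,-0.03,0, -1,0,0,-0.03,0, -1,0,0,-0.04,0, -1,0,0,0,0, -1,0,0,0,0]'
python3 -c "
from h import *
to((489,57.1,147),55.4); print(r.get_state()['wrist_torque'])
d=cam('scene');print(mark(d,140))
cv2.imwrite('pics/s8.png',cv2.resize(d['color'][150:210,260:340][:,:,::-1],(800,600),interpolation=cv2.INTER_CUBIC))"
```

```text
clock: 19.7
ee_pos: [488.4, 57.5, 108.1]
ee_rot: [-0.342, 0.94, 0.0, -0.0]
ft_force: [-0.0, 0.4, -1.3]
grip_width: 54.1
t=19.70 pos=[488.4  57.5 108.1] yang=130.0 w=54.1 F=[-0.   0.4 -1.3] j6=-2.26 units=[-0.006 -0.016 -0.973] turn=12.439
[-0.03589835 -0.03349551 -0.03079466]
(np.float64(-92.3430986926419), np.float64(-0.4919373441171464), np.float64(-12.022634545794439))
```

View pics/s8.png

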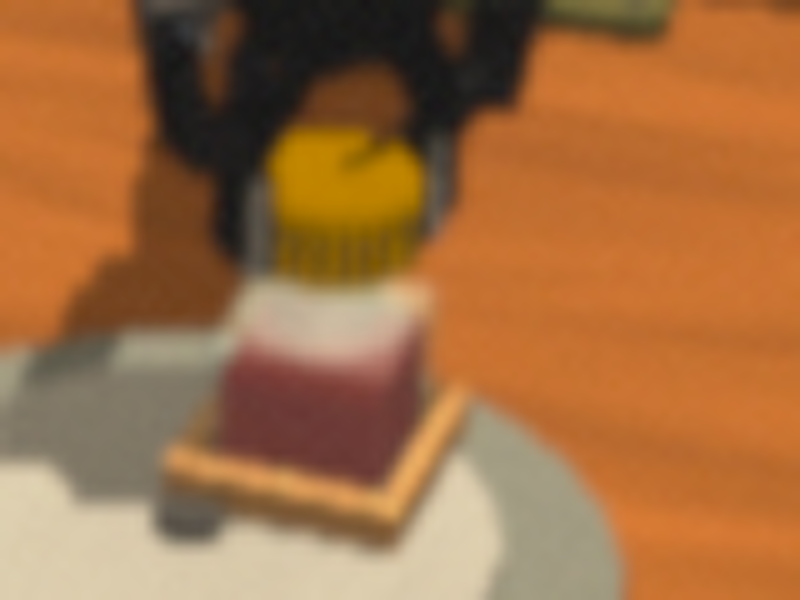

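The downward load is only 1.3 N, about the lid's own weight. With the jar attached it would be about 4.6 N, so the lid is free. I'll lift straight up another 39 mm.

```bash
python3 -m crank '[-1,0,0,-0.1,0, -1,0,0,-0.15,0, -1,0,0,-0.15,0, -1,0,0,-0.15,0, -1,0,0,-0.15,0, -1,0,0,-0.15,0, -1,0,0,-0.1,0, -1,0,0,-0.025,0]'
python3 -m crank '[-1,0,0,0,0, -1,0,0,0,0, -1,0,0,0,0, -1,0,0,0,0, -1,0,0,0,0, -1,0,0,0,0, -1,0,0,0,0, -1,0,0,0,0]'
python3 -c "
from h import *
to((489,57.1,147),55.4)
d=cam('scene')
for x in blobs(d,(20,120,90),(34,255,255))[0]:
  if abs(x[0][0]-292)<25 and 130<x[0][1]<190: print(x)
print('exp lid centre px',proj(d,[(489,57.1,166),(489,57.1,132)]), blobs(d,(0,150,60),(6,255,255))[0])
cv2.imwrite('pics/s9.png',cv2.resize(d['color'][120:240,190:340][:,:,::-1],(750,600)))"
```

```text
clock: 20.75
ee_pos: [488.6, 57.5, 147.5]
ee_rot: [-0.342, 0.94, -0.0, 0.0]
ft_force: [-0.2, -0.5, -0.9]
grip_width: 54.2
clock: 21.75
ee_pos: [488.4, 57.5, 147.1]
ee_rot: [-0.342, 0.94, -0.0, 0.0]
ft_force: [0.2, -0.5, -1.0]
grip_width: 54.2
t=21.75 pos=[488.4  57.5 147.1] yang=130.0 w=54.2 F=[ 0.2 -0.5 -1. ] j6=-2.26 units=[-0.005 -0.016  0.003] turn=12.440
(array([294.5, 159.4]), [287, 152, 16, 16, 201])
exp lid centre px [[292.97631202 159.44722829]
 [292.52211587 168.85729724]] [(array([249.3, 202.3]), [246, 198, 7, 10, 60])]
```

View pics/s9.png

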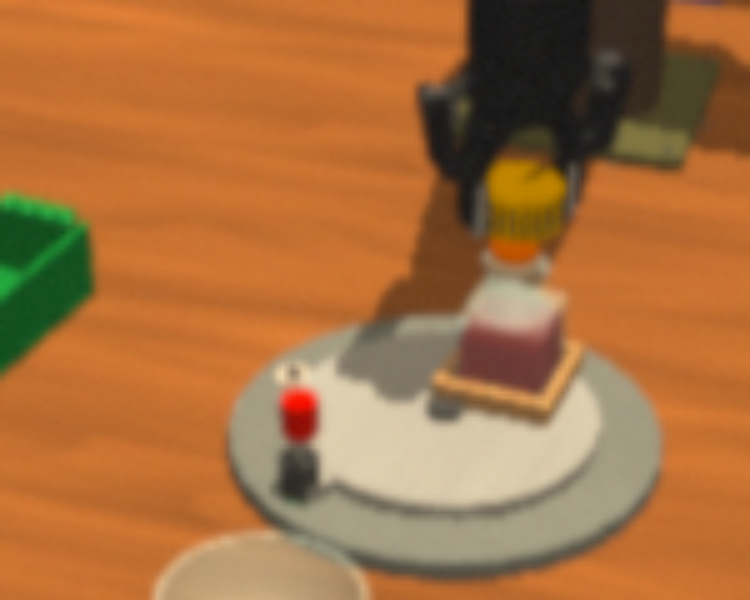

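The lid is held clear of the mouth and the orange seal is visible below it. The jar is seated and the knob is at its home pixel. Any sideways offset is at most about 5 mm, within the 15 mm limit, so I'm handing in.

```bash
python3 -c "
from rig import r
print(r.hand_in())"
```

```text
the job is handed in; nothing more can be done
None
```

The job is handed in at about 22 s on the clock, with the lid held above the jar. `r.hand_in()` gave no verdict, so the result rests on my own checks below.

**What I did:**
- Lifted the knob 15 mm, swung the holder about 70° anticlockwise and let the pin drop into the green-ringed hole.
- Turned the lid about 74° anticlockwise (tool angle), until the wrist torque fell to about zero.
- Lifted it straight up with a short test lift first.

**Last checks:**
- **Pin and holder:** the knob is at pixel row 202.3, which matches the pin fully home at the front station (a pin riding on the base would show at about 199.8).
- **Jar:** the picture shows it upright and down in its socket. The downward load was only about 1 N, so the lid came off without the jar.
- **Lid:** it is held at a finger opening of 54 mm with the tool level. Its centre is about 34 mm above the mouth by the tool height, so its rim is about 2 cm clear.
- **Mould, bowl and separator:** the arm never went near them. I did not measure their positions again at the end.

**Disagreements:**
- The last picture puts the lid up to 5 mm sideways of the mouth, while the tool position says under 1 mm. Fingers hiding part of the lid may explain it, and both are within 15 mm.
- The mark on the lid showed about 5° less turn than the tool (62° against 67°), so the grip may have slipped slightly. The mark reading failed in two other pictures.

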